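# Clamp a rock specimen in a star-wheel vice

### The arm

A 6-joint arm with a two-finger parallel gripper is mounted at the origin on a cart in front of the work surface, level with it; the furniture and walls round the work are solid. World frame = base frame: x ahead of the robot, y to its left, z up, the work surface at z = 0. Lengths are in m, angles in rad, forces in N, time in s.
With the tool pointing down it reaches from about 0.4 to 0.925 m from the base axis. Payload 12.5 kg.
Tool frame: the origin (TCP) lies midway between the tips of the shut fingers; the grasp point (between the pads) lies 19 mm behind it; z points along the fingers, x is the direction in which the jaws open and shut, and the axes are right-handed (so a half turn about z gives the same grasp; the last joint's range is limited). The gripper opens to 95 mm and grips with 3 to 60 N. Pads are 20 mm wide; open, the fingers measure 119 mm over their backs; the gripper's body (75 mm by 180 mm) begins 59 mm behind the grasp point.
Start: joints at [-1.431, 0.491, 1.559, -0, 1.092, -0.106], TCP at [0.152, -0.606, 0.215] pointing down, gripper open.
Joint ranges: [-3.1, 3.1], [-0.84, 2.19], [0.05, 2.79], [-1.13, 4.28], [0.06, 2.93], [-2.69, 2.69]. Speed limits (rad/s): [2.22, 2.22, 2.79, 3.14, 3.14, 3.14].

### API

Orientations are given as a unit quaternion [w, x, y, z].
In Python, from rig import arm gives the robot as it stands.
- The arm moves only by the shell command python3 -m creep 'ROWS' [OPENING]. ROWS is JSON, a list of rows, each a list of 2 entries, a list of its own where there are three numbers: the shift along the world's x, y, z in m, then the turn, a rotation vector about the world's x, y, z in degrees. In form: [[[x, y, z], [ax, ay, az]], ...]. A call has 1 to 8 rows; each row is the pose to reach, as a shift and turn from the pose measured when the call began; what a row does not reach only later rows make up. A row lasts 1/8 s, in which the tool goes at most 62.5 mm and 10.7 degrees, less where a joint would pass 70% of its speed; a pose out of reach is approached as far as the arm can. A call with a gripper value outside its range is refused whole. OPENING is the finger opening in m, from 0 to 0.0951, set as the call begins (- or left out, the last holds). The fingers move at their own pace and stop on an object; the grip force is fixed at half the most. Time passes only in rows, so rows that repeat a pose let the fingers close. It gives the time, the measured TCP pose, the force and the opening at its end, in the units of the state.
- arm.sense(): the state, without advancing time (a new reading comes with each control period).
- arm.snapshot(name): name is "scene" or "top" or "wrist"; returns a dict with "frame" (400x640x3 uint8, red, green, blue), "fovy" (degrees; the focal length in pixels is half the picture's height over the tangent of half this angle, whatever the lens; pixels are square), "cx", "cy" (the principal point, pixels), "cam_to_world" (4x4, takes a point from camera to world coordinates). Camera axes: x right, y up, looking along -z (the intrinsics and any distortion apply to the point x, -y, -z); pixel columns grow to the right and rows downward; lengths in m; the calibration is good to about 2 mm. A picture is of the moment at which its call begins. There is no depth.
- arm.finish_job(): hands the job in, once; it reports no verdict.
The state is a dict: "time": time; "q": joint angles; "joint_velocities": joint speeds; "joint_torque": joint torques, N m; "eef_pos": TCP position; "tool_rot": TCP orientation; "wrist_force": force on the tool from outside, world axes, zero at the start; "moment": the same for the moment, N m; "finger_gap": opening from 0.0 (shut) to 1.0 (fully open).
Only numpy, scipy, OpenCV 4.12 (cv2) and the standard library are available. Lean on these libraries where they do the work, as an engineer would, in place of code of your own. Each camera call takes 0.05 s, during which the arm holds its last target.

### The job

Lay the smallest of the three rocks on the bed of the grey vice between its two jaws, let go of it, and then close the vice on it by pushing the spokes of the star wheel round clockwise (seen from above), one after another, until the rock is held firmly between both jaws. Tighten it hand-tight without crushing the rock, do not shove the moving jaw itself, and leave the two bigger rocks where they are.

Things in the scene. Friction and masses are not known exactly. Their poses are not given: they have to be found in the camera images.
- specimen_mid (a point): Centre of the rock to clamp, 20 mm above its underside. The smallest of three rocks: irregular, dark greenish grey, loose, 0.1 to 0.2 kg; about 42 mm along its own x, 56 mm along its own y, 40 mm high. Best gripped across its x.
- specimen: The same rock; origin at the centre of its underside, axes as above, z up as it lies.
- vice: Grey rack vice, fixed. Base plate 96 (x) x 310 mm (y), 12 mm thick; origin on the bench under its middle (plate from y -157 to 153), z up. Along its y: fixed jaw, flat bed, moving jaw, gear housing (x -32 to 32, y 48 to 134 mm, 65 mm high, collar round the post to 71) with the star wheel on a post above it. Jaws: 36 mm wide in x about x = 0, tops 53 mm above the bench, black rubber faces.
- bed (a point): Middle of the bed where the rock is laid: on top of the base plate, 12 mm above the bench, vice x = 0, y = -70 mm. Axes as the vice.
- fixed_jaw: Fixed jaw at the vice's -y end. Origin and axes coincide with the vice's; its clamping face is at y = -117 mm and looks to +y.
- moving_jaw: Moving jaw on a toothed bar that runs back into the housing; 28 mm thick with its stiff sprung rubber-faced pad (gives 1 mm per 20 N). Origin at the middle of the unloaded pad's face at bed level, axes as the vice; the face looks to -y. Its vice y is -22 mm at wheel angle 0 (95 mm between the jaws), less 8 mm per rad.
- wheel_hub (a point): Centre of the star wheel on its vertical axis, at mid-height of the spokes: 96 mm above the bench, vice x = 0, y = 90 mm. Four level round spokes 10 mm thick, 90 degrees apart, the point's x along one of them; each ends in a black ball, 16 mm diameter, reaching 72 mm from the axis. Hub 32 mm diameter, top 110 mm above the bench. Open between the spokes, down to the housing.
- star_wheel (a joint): Wheel angle, rad, growing clockwise seen from above, which closes the jaw 8 mm per rad; -0.25 to 7.75. At 0 a spoke points along the vice's +x. Stays where left: 0.2 N m turns it freely (4 N at 50 mm). With the rock tight between both jaws the moment rises: 0.28 N m presses 10 N on the rock, each 0.08 more adds 10 N; 0.42 N m (8.5 N at 50 mm) is hand-tight, above 0.84 N m the rock is crushed.
- big_rock_a: Bystander: grey-brown rock 63 x 74 x 44 mm, loose. Origin at the centre of its underside.
- big_rock_b: Bystander: light grey-brown rock 59 x 69 x 40 mm, loose. Origin at the centre of its underside.
There are look-alikes about, which are no part of the job. Leave any orange or purple look-alike of the specimen alone.

How it is judged:
By the outcome, as a careful person would: the job done as asked, in the order asked, and still so for the second after the job is handed in, with the robot touching nothing.
It also fails if it takes over 72 s, if anything falls off the work surface, if the arm or the gripper's body presses on something with over 40 N, if the wrist force passes 120 N, or if a joint passes its speed limit or range.

## Working session

There is one attempt and no reset: what is moved stays moved. The work goes in short steps, Python scripts to look and compute and a shell command to move; the robot and the scene stay as the last step left them, time stands still between calls to the robot, and variables do not carry over. Pictures are saved under pics/ and viewed, and the job is handed in when it is done.

```bash
ls; mkdir -p pics
python3 - <<'E'
from rig import arm
import cv2
s=arm.sense();print(s)
for n in("scene","top","wrist"):
    d=arm.snapshot(n);cv2.imwrite(f"pics/{n}0.png",d["frame"][:,:,::-1]);print(n,{k:v for k,v in d.items() if k!="frame"})
E
```

```text
pics
{'time': 0.0, 'q': array([-1.43059689e+00,  4.91583139e-01,  1.55947456e+00,  5.09531096e-06,
        1.09169663e+00, -1.05621281e-01]), 'joint_velocities': array([-5.80085793e-04, -7.91571213e-04,  1.20409056e-03, -2.78768652e-04,
        7.33142658e-05, -2.69527078e-04]), 'joint_torque': array([-6.21535200e-04, -6.12642717e+01, -2.58184147e+01,  6.93274965e-02,
        4.82105208e-02, -1.26317859e-04]), 'eef_pos': array([ 0.15206978, -0.60595462,  0.21403846]), 'tool_rot': array([-4.05175595e-04,  7.88463617e-01, -6.15081122e-01, -4.16180714e-04]), 'wrist_force': array([-0.31651926, -0.82456113,  0.04679164]), 'moment': array([-0.00214797, -0.00932026,  0.00814   ]), 'finger_gap': 0.9994652397979418}
scene {'fovy': 46.37363385244163, 'cx': 321.7081510768831, 'cy': 204.3961933382344, 'cam_to_world': array([[ 0.85238705,  0.27295247, -0.44601936, -0.02651182],
       [-0.52240411,  0.48206412, -0.70335491, -0.8919459 ],
       [ 0.02302747,  0.83253296,  0.5534967 ,  0.77510706],
       [ 0.        ,  0.        ,  0.        ,  1.        ]])}
top {'fovy': 54.534961278360605, 'cx': 315.0194548919847, 'cy': 196.9524257575974, 'cam_to_world': array([[-0.02078891,  0.98131534, -0.19127995,  0.33037661],
       [-0.99976177, -0.02167696, -0.00255111, -0.01614318],
       [-0.00664981,  0.19118134,  0.98153221,  0.94751294],
       [ 0.        ,  0.        ,  0.        ,  1.        ]])}
wrist {'fovy': 62.77937361737205, 'cx': 320.56554104689593, 'cy': 199.4712074350496, 'cam_to_world': array([[ 0.24468622,  0.92979108,  0.27498581,  0.22939284],
       [-0.96959991,  0.23527107,  0.06725729, -0.5866675 ],
       [-0.00216098, -0.28308315,  0.95909294,  0.38325705],
       [ 0.        ,  0.        ,  0.        ,  1.        ]])}
```

View pics/scene0.png

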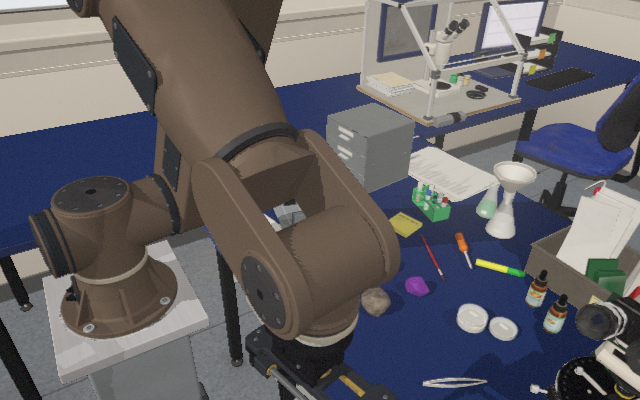

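View pics/top0.png

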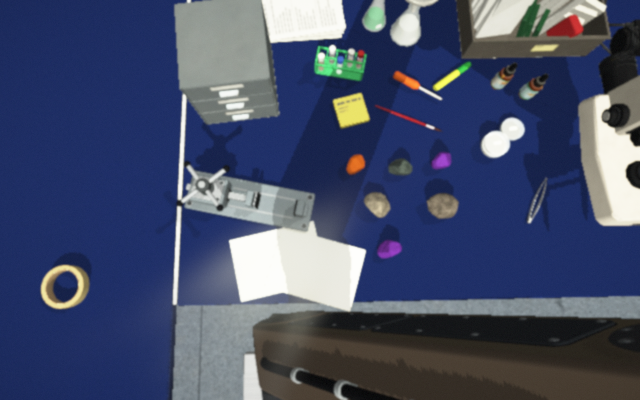

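View pics/wrist0.png

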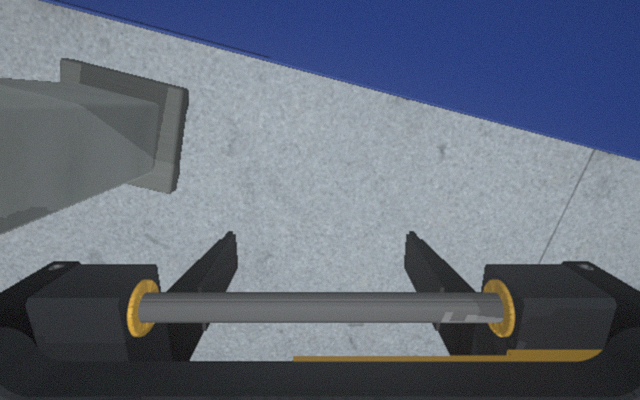

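Top view: the dark greenish-grey rock is at (400,167). The bigger rocks are at (377,204) and (443,206), the orange look-alike at (356,163), and purple ones at (441,160) and (389,249). The vice runs from about (185,190) to (315,215) with its wheel at (206,186). The rock at (400,167) fits because it is the smallest and the only dark greenish one. I'll confirm it in a crop.

```bash
cat > h.py <<'E'
import numpy as np,cv2
from rig import arm
def ray(d,u,v):
    f=200/np.tan(np.radians(d["fovy"]/2)); M=d["cam_to_world"]
    return M[:3,3],M[:3,:3]@np.array([(u-d["cx"])/f,-(v-d["cy"])/f,-1])
def at(d,u,v,z):
    o,r=ray(d,u,v); return o+r*(z-o[2])/r[2]
def proj(d,p):
    f=200/np.tan(np.radians(d["fovy"]/2)); M=d["cam_to_world"]
    c=M[:3,:3].T@(np.array(p)-M[:3,3]); return d["cx"]+f*c[0]/-c[2], d["cy"]-f*c[1]/-c[2]
def save(d,name,box=None,k=1):
    im=d["frame"][:,:,::-1]
    if box: im=im[box[1]:box[3],box[0]:box[2]]
    im=cv2.resize(im,None,fx=k,fy=k,interpolation=cv2.INTER_CUBIC); cv2.imwrite("pics/"+name,im)
E
python3 - <<'E'
from h import *
d=arm.snapshot("top")
save(d,"crop1.png",(170,140,330,240),5); save(d,"crop2.png",(340,140,470,230),6)
for n,u,v,z in(("rock",400,167,.02),("A",377,204,.02),("B",443,206,.02),("wheel",206,186,.096)):print(n,at(d,u,v,z))
E
```

```text
rock [ 0.58181363 -0.22504557  0.02      ]
A [ 0.49041011 -0.16358253  0.02      ]
B [ 0.48200113 -0.32276972  0.02      ]
wheel [0.52686891 0.2310479  0.096     ]
```

View pics/crop1.png

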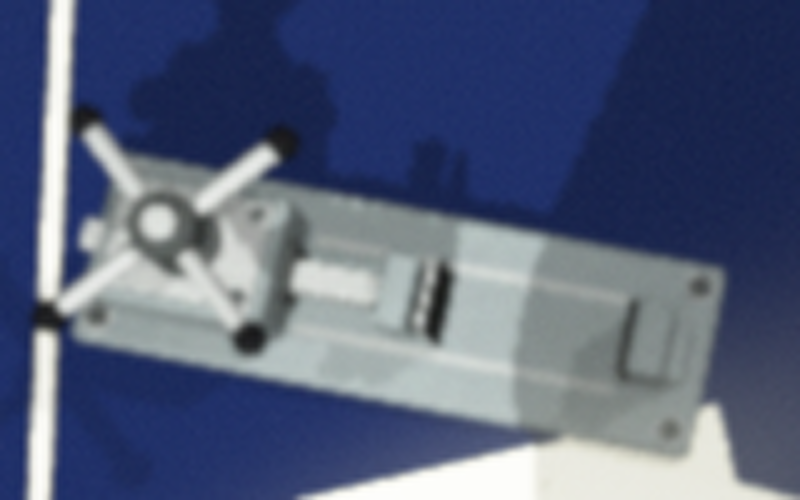

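View pics/crop2.png

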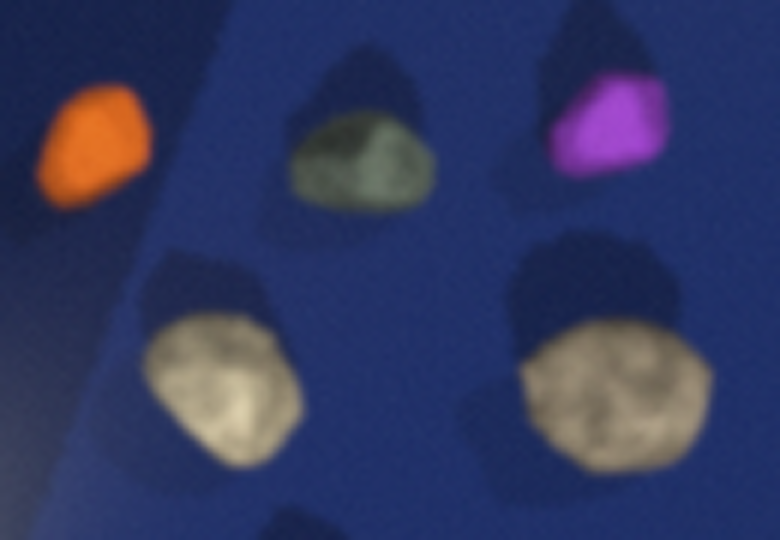

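Confirmed: the greenish rock spans crop x 290–437 and y 112–212, about 59 x 40 mm, with its long axis roughly along world y. The wheel's spokes lie near 45° to the vice. Moving to view the rock from above.

```bash
python3 -m creep '[[[0.02,0.02,0],[0,0,4]],[[0.06,0.05,0],[0,0,13]],[[0.10,0.09,0],[0,0,22]],[[0.14,0.13,0],[0,0,31]],[[0.19,0.17,0],[0,0,40]],[[0.23,0.21,0],[0,0,49]],[[0.27,0.25,0],[0,0,58]],[[0.31,0.28,0],[0,0,66]]]' 0.0951
python3 -m creep '[[[0.03,0.03,0],[0,0,4]],[[0.07,0.06,0],[0,0,8]],[[0.10,0.08,0],[0,0,10]],[[0.12,0.09,0],[0,0,10]],[[0.12,0.09,0],[0,0,10]]]'
python3 - <<'E'
from h import *
d=arm.snapshot("wrist");save(d,"w1.png");t=arm.snapshot("top");save(t,"t1.png",(150,100,470,300),2.5)
s=arm.sense();print(s["time"],s["eef_pos"],s["tool_rot"],s["q"],s["wrist_force"])
print(proj(d,(.582,-.225,.02)))
E
```

```text
time: 1.2
eef_pos: [0.4633, -0.3231, 0.2145]
tool_rot: [-0.0, 0.997, -0.083, -0.0]
wrist_force: [0.4, -1.0, 0.0]
finger_gap: 0.998
time: 1.82
eef_pos: [0.5839, -0.2311, 0.2142]
tool_rot: [-0.0, 1.0, 0.007, -0.001]
wrist_force: [-0.4, -0.1, -0.6]
finger_gap: 1.0
1.925 [ 0.58275807 -0.23242049  0.21433738] [-2.62268680e-04  9.99984830e-01  5.46029256e-03 -6.75621120e-04] [-4.84651869e-01  4.95225598e-01  1.55203195e+00 -1.94847440e-04
  1.09577420e+00 -4.95483271e-01] [0.02089786 0.29300598 0.24644226]
(np.float64(319.319703081476), np.float64(171.5020956514839))
```

View pics/w1.png

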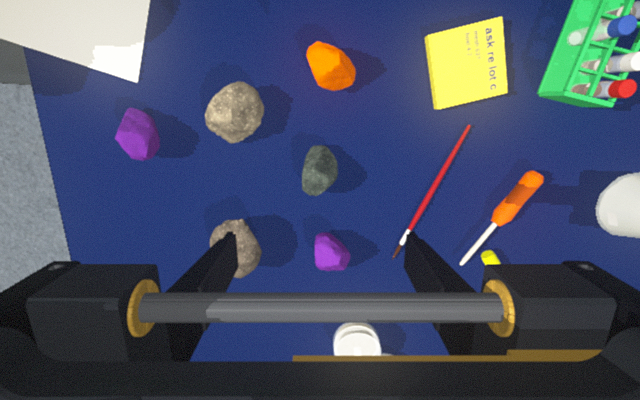

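View pics/t1.png

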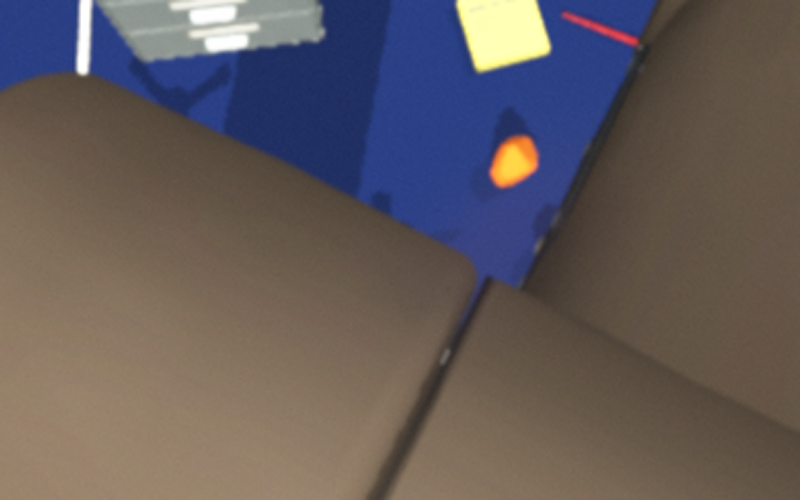

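Wrist view: the specimen is at (320,170), matching the prediction of (319,171). The two bigger rocks are at (234,111) and (236,248), orange at (331,65), purple at (137,133) and (331,252). Measuring the yaw with a contour fit.

Run:
```python
from h import *
d=arm.snapshot("wrist")
im=d["frame"].astype(int)
m=((im[:,:,1]+8>im[:,:,2])).astype(np.uint8); 
roi=np.zeros_like(m);roi[135:205,290:350]=1;m*=roi
m=cv2.morphologyEx(m,cv2.MORPH_CLOSE,np.ones((5,5)))
cs,_=cv2.findContours(m,0,1);c=max(cs,key=cv2.contourArea)
print(cv2.boundingRect(c))
for z in(0.012,.02):
    P=np.array([at(d,*p,z)[:2] for p in c[:,0].astype(float)],np.float32)*1000
    print(z,cv2.minAreaRect(P),cv2.fitEllipse(P))
    for a in range(-30,31,10):
        u=np.array([np.cos(np.radians(a)),np.sin(np.radians(a))]);v=np.array([-u[1],u[0]]);print(a,np.ptp(P@u),np.ptp(P@v),(P@u).max()/2+(P@u).min()/2,(P@v).max()/2+(P@v).min()/2)
b=np.ascontiguousarray(im.astype(np.uint8)[:,:,::-1]);cv2.drawContours(b,[c],-1,(0,0,255),1);cv2.imwrite("pics/c.png",cv2.resize(b[100:300,220:420],None,fx=3,fy=3))
```

```text
(303, 144, 36, 51)
0.012 ((582.4411010742188, -226.06857299804688), (58.719390869140625, 39.51211929321289), 80.88851928710938) ((581.125, -225.68109130859375), (38.75230407714844, 58.62193298339844), 168.6613006591797)
-30 42.77330481098659 57.65286767606423 616.1012533881524 94.05873839073321
-20 40.8218102187617 58.97929392442767 624.3139039434425 -14.041144888439813
-10 39.535546428283055 58.77551741652957 612.8451835899496 -121.58346846300503
0 40.3597412109375 58.46522521972656 582.0958862304688 -225.72393035888672
10 42.95407587107235 57.04287761928714 532.9493641288778 -322.9745030678255
20 46.882493863082004 55.107158895704345 467.7800080277624 -409.81618508316
30 49.68696062242509 51.81542048762992 388.54766790066714 -484.22358603086775
0.02 ((582.4153442382812, -224.47496032714844), (57.45498275756836, 38.66136932373047), 80.88821411132812) ((581.1276245117188, -224.0957794189453), (37.91785430908203, 57.35962677001953), 168.66123962402344)
-30 41.852322995899954 56.41136564184606 615.3110622463012 95.45577363290592
-20 39.94282443444877 57.70923737068436 623.7516159337272 -12.534879867717713
-10 38.68433177497434 57.50988637056092 612.543178676191 -120.0165457633843
0 39.49072265625 57.20631408691406 582.0775756835938 -224.13770294189453
10 42.02918526234953 55.814557955145006 533.2306240769542 -321.41781143916535
20 45.87300980298397 53.92053881130653 468.3485999026392 -408.3491454934332
30 48.61706450960946 50.69969507289386 389.3830696941051 -482.8904256836805
```

View pics/c.png

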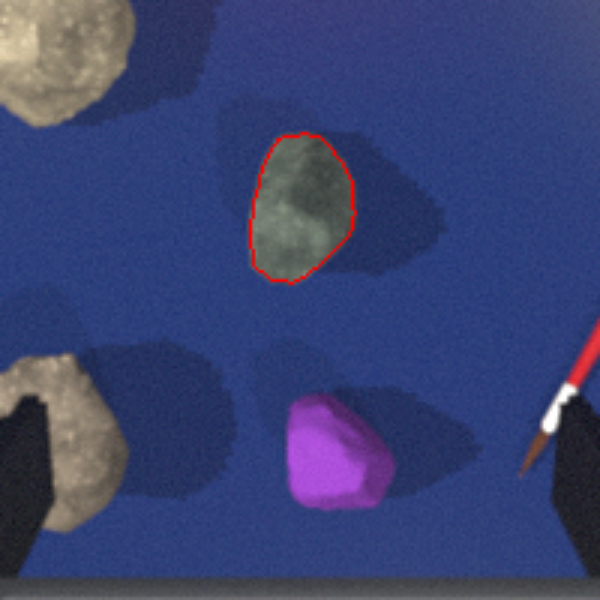

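Rock: centre (0.582, -0.2245), x axis about -10°, size 39 x 57 mm, which agrees with the description. Descending.

```bash
python3 -m creep '[[[-0.001,0.008,-0.03],[0,0,-5]],[[-0.001,0.008,-0.07],[0,0,-10]],[[-0.001,0.008,-0.11],[0,0,-10]],[[-0.001,0.008,-0.14],[0,0,-10]],[[-0.001,0.008,-0.15],[0,0,-10]],[[-0.001,0.008,-0.15],[0,0,-10]]]' 0.08
python3 - <<'E'
from h import *
d=arm.snapshot("wrist");save(d,"w2.png")
s=arm.sense();print(s["time"],s["eef_pos"],s["tool_rot"],s["wrist_force"])
E
```

```text
time: 2.72
eef_pos: [0.5813, -0.2252, 0.0648]
tool_rot: [-0.0, 0.997, -0.082, -0.001]
wrist_force: [0.3, 0.3, 1.3]
finger_gap: 0.842
2.775 [ 0.58178962 -0.22532393  0.06547416] [-4.92822462e-05  9.96602137e-01 -8.23661107e-02 -4.41341400e-05] [ 1.63243759  0.33308756 -0.02309343]
```

View pics/w2.png

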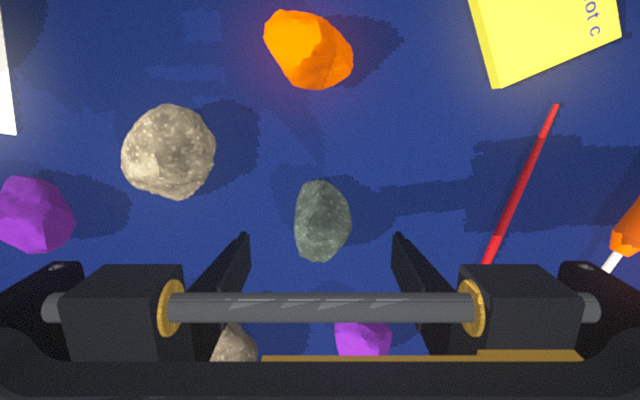

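Wrist view: the rock at (322,220) is centred between the fingers (245 and 398) with its long axis square to them. Descending and gripping.

```bash
python3 -m creep '[[[0,0.001,-0.02],[0,0,0]],[[0,0.001,-0.04],[0,0,0]],[[0,0.001,-0.054],[0,0,0]],[[0,0.001,-0.058],[0,0,0]],[[0,0.001,-0.058],[0,0,0]]]' 0.08
python3 -m creep '[[[0,0,0],[0,0,0]],[[0,0,0],[0,0,0]],[[0,0,0],[0,0,0]],[[0,0,0],[0,0,0]],[[0,0,0],[0,0,0]],[[0,0,0],[0,0,0]],[[0,0,0],[0,0,0]]]' 0.02
python3 -m creep '[[[0,0,0.01],[0,0,0]],[[0,0,0.04],[0,0,0]],[[0,0,0.08],[0,0,0]],[[0,0,0.12],[0,0,0]],[[0,0,0.15],[0,0,0]],[[0,0,0.17],[0,0,0]],[[0,0,0.17],[0,0,0]]]'
python3 - <<'E'
from h import *
d=arm.snapshot("wrist");save(d,"w3.png")
E
```

```text
time: 3.4
eef_pos: [0.582, -0.2245, 0.0079]
tool_rot: [0.0, 0.997, -0.082, 0.0]
wrist_force: [0.1, -0.5, 0.3]
finger_gap: 0.845
time: 4.28
eef_pos: [0.5819, -0.2244, 0.008]
tool_rot: [0.0, 0.997, -0.082, 0.0]
wrist_force: [-1.8, -0.5, 2.2]
finger_gap: 0.388
time: 5.15
eef_pos: [0.5824, -0.2246, 0.1797]
tool_rot: [0.001, 0.997, -0.082, 0.002]
wrist_force: [-0.1, 0.1, -1.8]
finger_gap: 0.391
```

View pics/w3.png

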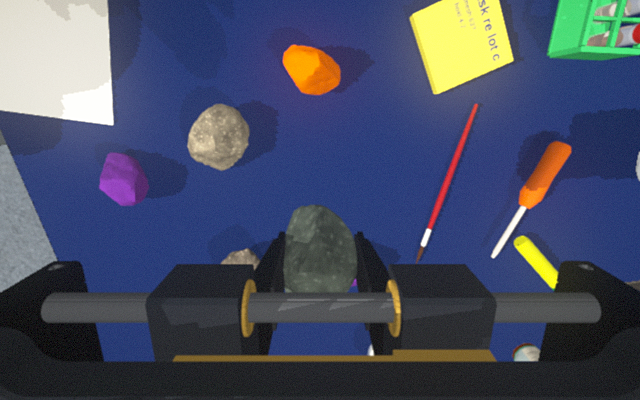

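Rock held (gap 37 mm, about 1.8 N weight), seen at (320,250) between the fingers. Now the vice pose from the first top image.

```bash
cat > vice.py <<'E'
from h import *
from scipy.optimize import least_squares
def V(p,X):
    c,s=np.cos(p[2]),np.sin(p[2]);return np.array([p[0]+c*X[0]-s*X[1],p[1]+s*X[0]+c*X[1],X[2]])
def fit(d,obs,p0=(.5,.14,-.18)):
    r=least_squares(lambda p:np.concatenate([np.array(proj(d,V(p,X)))-uv for X,uv in obs]),p0,x_scale=[.01,.01,.05],loss="soft_l1")
    return r.x,r.fun.reshape(-1,2)
E
python3 - <<'E'
from vice import *
d=arm.snapshot("top")
k=lambda u,v:np.array([170+u/5-.4,140+v/5-.4])
obs=[((.048,.153,.012),k(110,150)),((-.048,.153,.012),k(75,342)),((.048,-.157,.012),k(726,268)),((-.048,-.157,.012),k(690,458)),((0,.09,.110),k(158,222)),
((.018,-.117,.053),k(635,300)),((-.018,-.117,.053),k(620,378))]
p,r=fit(d,obs);print(p,np.degrees(p[2]));print(r.round(1))
print("bed",V(p,(0,-.07,.012)),"hub",V(p,(0,.09,.096)))
for tip in((285,140),(85,118),(45,315),(250,340)):
    w=at(d,*k(*tip),.096)-V(p,(0,.09,.096)); a=np.arctan2(w[1],w[0])-p[2]; print("spoke",np.hypot(*w[:2]),np.degrees(a))
for u in (437,448): print([ (lambda w:(-np.sin(p[2])*(w[0]-p[0])+np.cos(p[2])*(w[1]-p[1])))(at(d,*k(u,v),.053)) for v in (262,340)])
E
```

```text
[ 0.50788526  0.14897229 -0.2135323 ] -12.234499645431077
[[ 1.8  0.7]
 [-1.  -0.5]
 [ 0.5  0.2]
 [ 0.1  0.5]
 [ 0.4  0.6]
 [-0.6 -0.6]
 [-0.7 -1.2]]
bed [0.49305133 0.0805621  0.012     ] hub [0.52695746 0.23692826 0.096     ]
spoke 0.0661895418011504 -38.66140940938416
spoke 0.06745874415511714 48.78486996026228
spoke 0.06549039235737583 136.381850041813
spoke 0.06279485419899071 -130.69410040455094
[np.float64(-0.023241775695643986), np.float64(-0.03142542607815349)]
[np.float64(-0.028337339783350023), np.float64(-0.03648094932153382)]
```

```bash
python3 -m creep '[[[-0.01,0.02,0.01],[0,0,0]],[[-0.02,0.06,0.02],[0,0,-1]],[[-0.03,0.11,0.03],[0,0,-2]],[[-0.05,0.16,0.03],[0,0,-3]],[[-0.06,0.21,0.03],[0,0,-3]],[[-0.08,0.24,0.03],[0,0,-3]],[[-0.09,0.25,0.03],[0,0,-3]],[[-0.09,0.25,0.03],[0,0,-3]]]'
python3 - <<'E'
from vice import *
d=arm.snapshot("wrist");save(d,"w4.png")
s=arm.sense();print(s["time"],s["eef_pos"],s["tool_rot"],s["wrist_force"])
p=[.5079,.149,-.2135]
for X in [(.048,.153,.012),(-.048,.153,.012),(.048,-.157,.012),(-.048,-.157,.012),(0,.09,.110),(.018,-.117,.053),(-.018,-.117,.053)]:print(X,np.round(proj(d,V(p,X)),0))
E
```

```text
time: 6.25
eef_pos: [0.491, 0.0261, 0.2076]
tool_rot: [-0.0, 0.994, -0.108, -0.0]
wrist_force: [-0.3, -0.4, -1.4]
finger_gap: 0.395
6.3 [0.49171942 0.02550364 0.20764112] [-2.06704253e-05  9.94124187e-01 -1.08245541e-01  6.09392855e-05] [ 0.34221563 -0.23688494 -0.45731239]
(0.048, 0.153, 0.012) [ 363. -125.]
(-0.048, 0.153, 0.012) [ 257. -125.]
(0.048, -0.157, 0.012) [354. 204.]
(-0.048, -0.157, 0.012) [272. 204.]
(0, 0.09, 0.11) [ 307. -106.]
(0.018, -0.117, 0.053) [329. 179.]
(-0.018, -0.117, 0.053) [294. 179.]
```

View pics/w4.png

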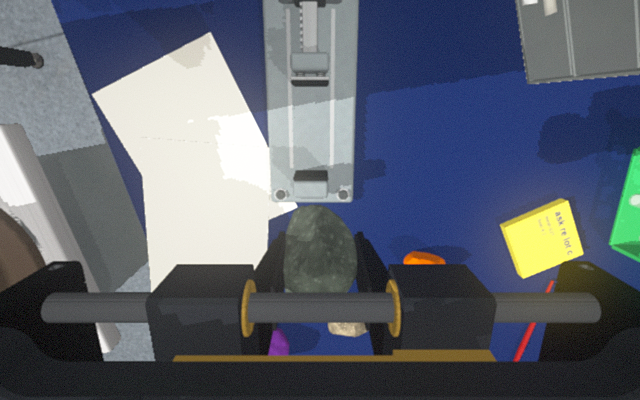

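Run:
```python
from vice import *
d=arm.snapshot("wrist");save(d,"w5.png",(250,0,380,210),3.8)
```

```text
(no output)
```

View pics/w5.png

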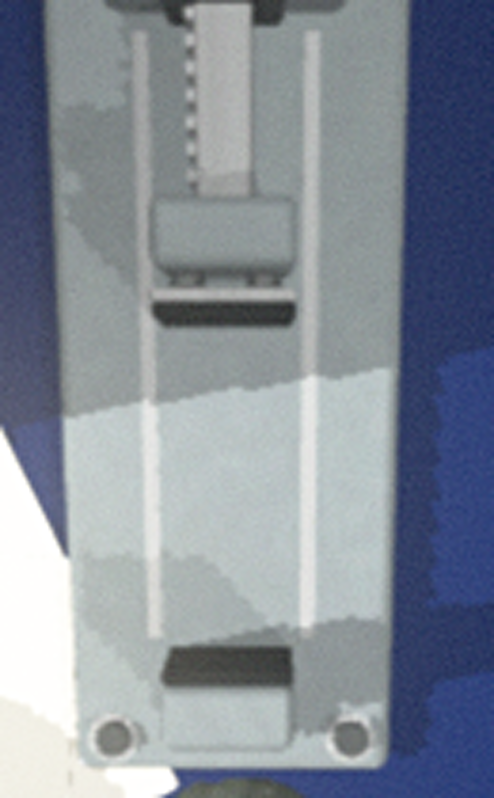

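Run:
```python
from vice import *
d=arm.snapshot("wrist")
k=lambda u,v:np.array([250+u/3.8-.37,v/3.8-.37])
obs=[((.048,-.157,.012),k(388,769)),((-.048,-.157,.012),k(79,768)),((.018,-.117,.053),k(292,685)),((-.018,-.117,.053),k(163,685))]
# plate side edges far
for v in (100,):
    pass
p,r=fit(d,obs,(.508,.149,-.2135));print(p,np.degrees(p[2]));print(r.round(1))
R=lambda w:np.array([np.cos(p[2])*(w[0]-p[0])+np.sin(p[2])*(w[1]-p[1]),-np.sin(p[2])*(w[0]-p[0])+np.cos(p[2])*(w[1]-p[1])])
print("plate edges far",R(at(d,*k(47,50),.012)),R(at(d,*k(411,50),.012)))
print("jaw pad top",R(at(d,*k(152,300),.053)),R(at(d,*k(296,300),.053)),"bottom",R(at(d,*k(225,325),.014)))
print("bed",V(p,(0,-.07,.012)),"hub",V(p,(0,.09,.096)))
```

```text
[ 0.50688695  0.14846802 -0.21278917] -12.191921345728923
[[ 0.5  2.3]
 [-0.6  2.8]
 [ 0.9 -1.2]
 [-0.8 -1.1]]
plate edges far [-0.04639261  0.04246315] [0.0487282  0.04215862]
jaw pad top [-0.01722713 -0.02178615] [ 0.01795585 -0.02190512] bottom [-0.00074124 -0.02571825]
bed [0.49210386 0.08004682 0.012     ] hub [0.52589378 0.23643813 0.096     ]
```

The fit agrees: bed at (0.492, 0.080), yaw -12.2°, residuals 2–3 px. Moving over the bed and looking.

```bash
python3 -m creep '[[[0,0.03,0],[0,0,0]],[[0,0.053,-0.02],[0,0,0]],[[0,0.053,-0.06],[0,0,0]],[[0,0.053,-0.10],[0,0,0]],[[0,0.053,-0.12],[0,0,0]],[[0,0.053,-0.12],[0,0,0]],[[0,0.053,-0.12],[0,0,0]]]'
python3 - <<'E'
from vice import *
d=arm.snapshot("wrist");save(d,"w6.png");t=arm.snapshot("scene");save(t,"s6.png")
s=arm.sense();print(s["time"],s["eef_pos"],s["tool_rot"],s["wrist_force"])
E
```

```text
time: 7.28
eef_pos: [0.4928, 0.0775, 0.0881]
tool_rot: [-0.0, 0.994, -0.109, 0.0]
wrist_force: [0.3, 0.3, -0.4]
finger_gap: 0.392
7.375 [0.49276719 0.07772503 0.08840148] [-1.37482525e-04  9.94036467e-01 -1.09044919e-01  8.30042457e-04] [-0.37381693  0.32749202 -1.16445737]
```

View pics/w6.png

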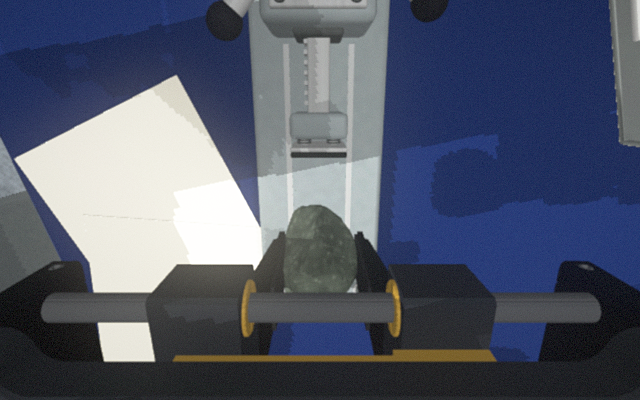

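View pics/s6.png

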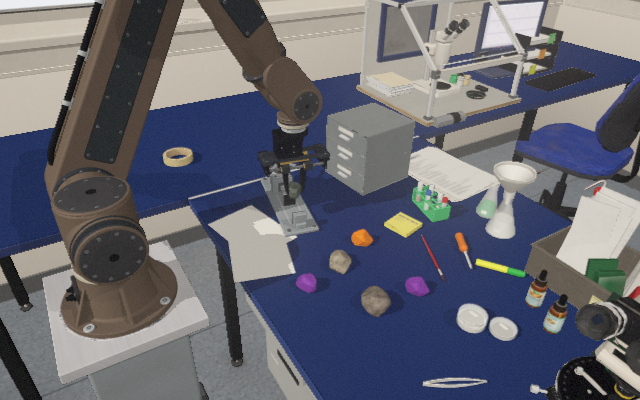

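Wrist view: the rock at (320,250) is in line with the moving jaw at (320,145), and the spoke balls show at (225,18) and (430,5). Lowering onto the bed.

```bash
python3 -m creep '[[[0,0.001,-0.02],[0,0,0]],[[0,0.001,-0.04],[0,0,0]],[[0,0.001,-0.055],[0,0,0]],[[0,0.001,-0.063],[0,0,0]],[[0,0.001,-0.066],[0,0,0]],[[0,0.001,-0.068],[0,0,0]],[[0,0.001,-0.068],[0,0,0]]]'
```

```text
time: 8.25
eef_pos: [0.4929, 0.0787, 0.0206]
tool_rot: [-0.0, 0.994, -0.109, 0.001]
wrist_force: [0.4, 0.2, -1.6]
finger_gap: 0.393
```

```bash
python3 -m creep '[[[0,0,-0.001],[0,0,0]],[[0,0,-0.001],[0,0,0]]]'
python3 -m creep '[[[0,0,0],[0,0,0]],[[0,0,0],[0,0,0]],[[0,0,0],[0,0,0]],[[0,0,0],[0,0,0]],[[0,0,0],[0,0,0]]]' 0.06
python3 -m creep '[[[0,0,0.01],[0,0,0]],[[0,0,0.03],[0,0,0]],[[0,0,0.06],[0,0,0]],[[0,0,0.10],[0,0,0]],[[0,0,0.13],[0,0,0]],[[0,0,0.15],[0,0,0]],[[0,0,0.15],[0,0,0]]]'
python3 - <<'E'
from vice import *
d=arm.snapshot("wrist");save(d,"w7.png")
s=arm.sense();print(s["time"],s["eef_pos"],s["tool_rot"],s["wrist_force"])
E
```

```text
time: 8.5
eef_pos: [0.4931, 0.0788, 0.02]
tool_rot: [-0.0, 0.994, -0.109, 0.001]
wrist_force: [0.2, -0.1, 3.2]
finger_gap: 0.394
time: 9.12
eef_pos: [0.4931, 0.0787, 0.0199]
tool_rot: [-0.0, 0.994, -0.109, 0.001]
wrist_force: [0.1, -0.3, 0.5]
finger_gap: 0.63
time: 10.0
eef_pos: [0.4935, 0.0788, 0.1715]
tool_rot: [-0.0, 0.994, -0.109, 0.003]
wrist_force: [0.1, 0.6, 0.6]
finger_gap: 0.63
10.05 [0.49304081 0.07876521 0.17038947] [-2.95396738e-04  9.94036968e-01 -1.09025343e-01  1.97337113e-03] [-0.2691516   0.12088885 -0.04735324]
```

View pics/w7.png

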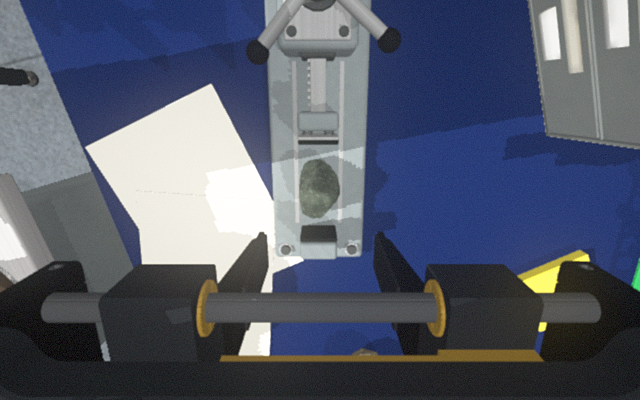

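The rock lies free on the bed at (318,187), between the jaws' black faces at about (318,143) and (318,228). Spoke balls are at (258,50) and (388,40). Working out the wheel angle and the stroke waypoints.

```bash
cat > wp.py <<'E'
from vice import *
p=[.5075,.149,-.2128]
H=V(p,(0,.09,.096))
def pos(deg,r=.050):
    a=np.radians(deg)+p[2]; return H[:2]+r*np.array([np.cos(a),np.sin(a)])
def inv(w):
    w=np.array(w)[:2]-H[:2]; return np.hypot(*w),np.degrees(np.arctan2(w[1],w[0])-p[2])
E
python3 - <<'E'
from wp import *
d=arm.snapshot("wrist");print("hub",H)
for b in((258,50),(388,40)):print("ball",inv(at(d,*b,.096)))
e=arm.sense()["eef_pos"];print(e)
for a in range(-80,-226,-15):print(a,(pos(a)).round(4), (pos(a)-e[:2]).round(3))
save(d,"w8.png",(230,0,410,120),4.4)
E
```

```text
hub [0.52650778 0.23696991 0.096     ]
ball (np.float64(0.0625686403382151), np.float64(-131.81221903665477))
ball (np.float64(0.0619989848376727), np.float64(-41.0538062363949))
[0.49272966 0.07876056 0.1696731 ]
-80 [0.5246 0.187 ] [0.032 0.108]
-95 [0.5117 0.1892] [0.019 0.11 ]
-110 [0.4999 0.1947] [0.007 0.116]
-125 [0.4898 0.203 ] [-0.003  0.124]
-140 [0.4823 0.2136] [-0.01   0.135]
-155 [0.4778 0.2259] [-0.015  0.147]
-170 [0.4765 0.2389] [-0.016  0.16 ]
-185 [0.4787 0.2517] [-0.014  0.173]
-200 [0.4842 0.2636] [-0.009  0.185]
-215 [0.4925 0.2737] [-0.     0.195]
```

View pics/w8.png

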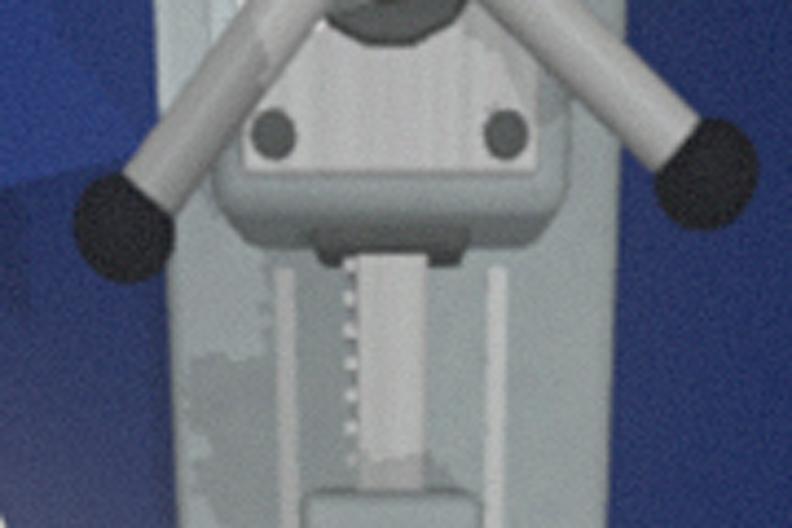

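Spokes at -132° and -42° (vice frame), so the wheel angle is about 0.73 rad. The balls measure 62 mm from the axis against 64 mm expected. Shutting the fingers and going to the -95° gap.

```bash
python3 -m creep '[[[0.01,0.03,0],[0,0,0]],[[0.015,0.07,0],[0,0,0]],[[0.019,0.10,0],[0,0,0]],[[0.019,0.11,0],[0,0,0]],[[0.019,0.11,0],[0,0,0]],[[0.019,0.11,0],[0,0,0]],[[0.019,0.11,-0.02],[0,0,0]],[[0.019,0.11,-0.04],[0,0,0]]]' 0
python3 -m creep '[[[0,0,-0.01],[0,0,0]],[[0,0,-0.025],[0,0,0]],[[0,0,-0.04],[0,0,0]],[[0,0,-0.046],[0,0,0]],[[0,0,-0.046],[0,0,0]]]'
python3 - <<'E'
from wp import *
t=arm.snapshot("scene");save(t,"s9.png",(230,120,390,240),4.5)
e=arm.sense()["eef_pos"];print(e,inv(e))
for a in range(-95,-226,-10):print(a, (pos(a)-e[:2]).round(3))
E
```

```text
time: 11.1
eef_pos: [0.5119, 0.1877, 0.1294]
tool_rot: [-0.0, 0.994, -0.11, 0.002]
wrist_force: [0.1, 0.8, 0.8]
finger_gap: 0.004
time: 11.72
eef_pos: [0.5118, 0.1878, 0.0831]
tool_rot: [-0.0, 0.994, -0.11, 0.001]
wrist_force: [0.1, 0.6, -0.2]
finger_gap: 0.004
[0.5119414  0.1878097  0.08344739] (np.float64(0.051272853273566774), np.float64(-94.31224461631012))
-95 [-0.     0.001]
-105 [-0.008  0.005]
-115 [-0.016  0.009]
-125 [-0.022  0.015]
-135 [-0.027  0.022]
-145 [-0.032  0.03 ]
-155 [-0.034  0.038]
-165 [-0.035  0.047]
-175 [-0.035  0.055]
-185 [-0.033  0.064]
-195 [-0.03   0.072]
-205 [-0.025  0.079]
-215 [-0.019  0.086]
-225 [-0.013  0.091]
```

View pics/s9.png

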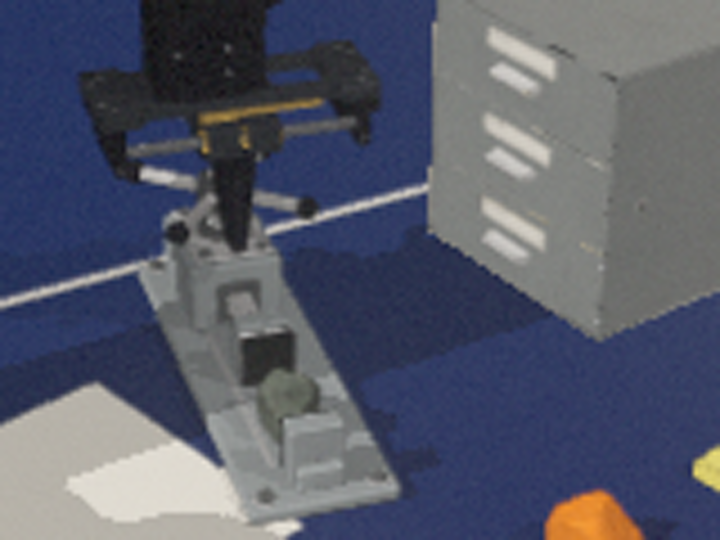

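Scene crop: the rock at (290,395) sits between the jaws, and the shut fingers at (235,200) are down between two spokes with the gripper body clear above. First stroke.

```bash
python3 -m creep '[[[-0.004,0.003,0],[0,0,0]],[[-0.008,0.005,0],[0,0,0]],[[-0.012,0.007,0],[0,0,0]],[[-0.016,0.009,0],[0,0,0]],[[-0.019,0.012,0],[0,0,0]],[[-0.022,0.015,0],[0,0,0]],[[-0.025,0.018,0],[0,0,0]],[[-0.027,0.022,0],[0,0,0]]]'
python3 - <<'E'
from wp import *
e=arm.sense();print(e["wrist_force"],inv(e["eef_pos"]))
e=e["eef_pos"]
for a in range(-140,-226,-10):print(a, (pos(a)-e[:2]).round(3))
E
```

```text
time: 12.78
eef_pos: [0.4856, 0.2098, 0.0838]
tool_rot: [-0.0, 0.994, -0.11, 0.003]
wrist_force: [3.8, -3.0, 0.0]
finger_gap: 0.002
[ 3.76644777 -2.9604726   0.04648251] (np.float64(0.049086561776483864), np.float64(-134.23665154433664))
-140 [-0.003  0.004]
-150 [-0.007  0.012]
-160 [-0.009  0.02 ]
-170 [-0.009  0.029]
-180 [-0.008  0.038]
-190 [-0.005  0.046]
-200 [-0.001  0.054]
-210 [0.004 0.061]
-220 [0.01  0.067]
```

```bash
python3 -m creep '[[[-0.003,0.004,0],[0,0,0]],[[-0.007,0.012,0],[0,0,0]],[[-0.009,0.02,0],[0,0,0]],[[-0.009,0.029,0],[0,0,0]],[[-0.008,0.038,0],[0,0,0]],[[-0.005,0.046,0],[0,0,0]],[[-0.001,0.054,0],[0,0,0]],[[0.004,0.061,0],[0,0,0]]]'
python3 - <<'E'
from wp import *
e=arm.sense();print(e["wrist_force"],inv(e["eef_pos"]))
t=arm.snapshot("scene");save(t,"s10.png",(230,120,390,240),4.5)
t=arm.snapshot("top");save(t,"t10.png",(170,140,330,240),4.5)
E
```

```text
time: 13.78
eef_pos: [0.4887, 0.2706, 0.0836]
tool_rot: [0.0, 0.994, -0.109, 0.002]
wrist_force: [-1.6, -5.0, -0.0]
finger_gap: 0.007
[-1.56913458 -5.04525244 -0.04609615] (np.float64(0.05057774114785804), np.float64(150.58043835398902))
```

View pics/s10.png

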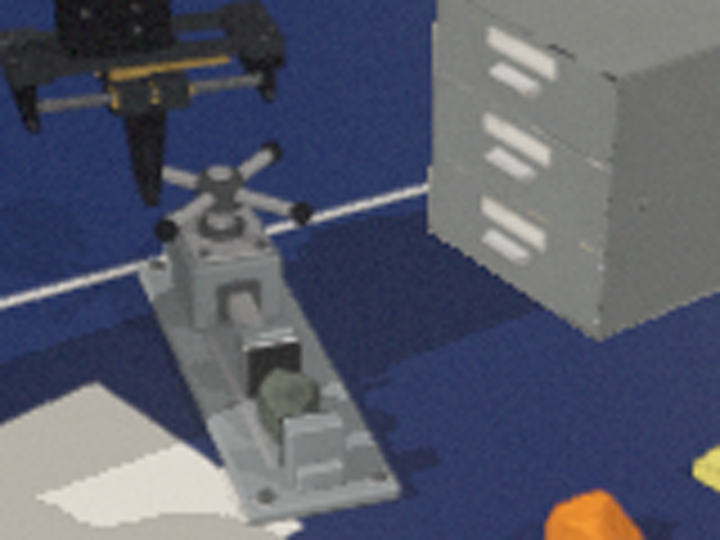

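View pics/t10.png

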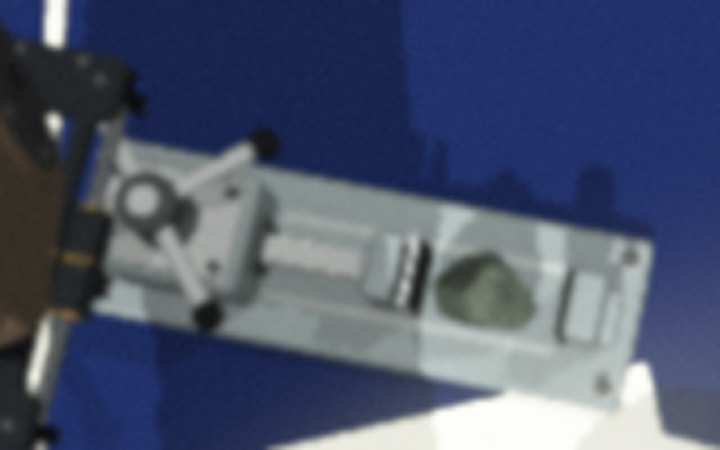

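The first stroke turned the wheel about 97° and the moving jaw advanced; the jaw face is now about 1 cm from the rock. The next spoke's ball is at (207,315) in the top crop, about -139°. Lifting over, on to the next spoke.

```bash
python3 - <<'E'
from wp import *
e=arm.sense()["eef_pos"]
print((pos(-105)-e[:2]).round(3))
for a in range(-105,-226,-10):print(a, (pos(a)-pos(-105)).round(3))
E
python3 -m creep '[[[-0.001,-0.002,0.01],[0,0,0]],[[-0.001,-0.003,0.03],[0,0,0]],[[-0.001,-0.004,0.045],[0,0,0]],[[-0.001,-0.02,0.05],[0,0,0]],[[0.003,-0.045,0.05],[0,0,0]],[[0.008,-0.065,0.05],[0,0,0]],[[0.014,-0.076,0.05],[0,0,0]],[[0.015,-0.078,0.05],[0,0,0]]]'
```

```text
[ 0.015 -0.079]
-105 [0. 0.]
-115 [-0.007  0.005]
-125 [-0.014  0.01 ]
-135 [-0.019  0.017]
-145 [-0.023  0.025]
-155 [-0.026  0.033]
-165 [-0.027  0.042]
-175 [-0.027  0.051]
-185 [-0.025  0.059]
-195 [-0.022  0.067]
-205 [-0.017  0.075]
-215 [-0.011  0.081]
-225 [-0.004  0.086]
time: 14.88
eef_pos: [0.5044, 0.1923, 0.1335]
tool_rot: [-0.0, 0.994, -0.11, 0.002]
wrist_force: [0.7, -0.4, 0.6]
finger_gap: 0.005
```

```bash
python3 -m creep '[[[0,0,-0.015],[0,0,0]],[[0,0,-0.03],[0,0,0]],[[0,0,-0.045],[0,0,0]],[[0,0,-0.05],[0,0,0]],[[0,0,-0.05],[0,0,0]]]'
python3 -m creep '[[[-0.004,0.003,0],[0,0,0]],[[-0.007,0.005,0],[0,0,0]],[[-0.011,0.008,0],[0,0,0]],[[-0.014,0.01,0],[0,0,0]],[[-0.017,0.014,0],[0,0,0]],[[-0.019,0.017,0],[0,0,0]],[[-0.021,0.021,0],[0,0,0]],[[-0.023,0.025,0],[0,0,0]]]'
python3 - <<'E'
from wp import *
e=arm.sense();print(e["wrist_force"],inv(e["eef_pos"]))
e=e["eef_pos"]
for a in range(-145,-226,-10):print(a, (pos(a)-e[:2]).round(3))
E
```

```text
time: 15.5
eef_pos: [0.5042, 0.1924, 0.083]
tool_rot: [-0.0, 0.994, -0.11, 0.001]
wrist_force: [0.3, 0.5, 1.2]
finger_gap: 0.002
time: 16.5
eef_pos: [0.4817, 0.2174, 0.0833]
tool_rot: [-0.0, 0.994, -0.11, 0.002]
wrist_force: [3.7, -4.2, 0.3]
finger_gap: 0.002
[ 3.68708115 -4.18548351  0.31096305] (np.float64(0.04887116612746306), np.float64(-144.16223043440309))
-145 [-0.001  0.   ]
-155 [-0.004  0.009]
-165 [-0.005  0.017]
-175 [-0.005  0.026]
-185 [-0.003  0.034]
-195 [0.    0.042]
-205 [0.005 0.05 ]
-215 [0.011 0.056]
-225 [0.018 0.062]
```

```bash
python3 -m creep '[[[-0.002,0.004,0],[0,0,0]],[[-0.004,0.009,0],[0,0,0]],[[-0.005,0.013,0],[0,0,0]],[[-0.005,0.017,0],[0,0,0]],[[-0.005,0.022,0],[0,0,0]],[[-0.005,0.026,0],[0,0,0]]]'
python3 -m creep '[[[0.001,0.004,0],[0,0,0]],[[0.002,0.008,0],[0,0,0]],[[0.003,0.012,0],[0,0,0]],[[0.005,0.016,0],[0,0,0]],[[0.007,0.02,0],[0,0,0]],[[0.010,0.024,0],[0,0,0]]]'
python3 - <<'E'
from wp import *
e=arm.sense();print(e["wrist_force"],inv(e["eef_pos"]))
t=arm.snapshot("top");save(t,"t11.png",(170,140,330,240),4.5)
t=arm.snapshot("scene");save(t,"s11.png",(230,120,390,240),4.5)
E
```

```text
time: 17.25
eef_pos: [0.4766, 0.2432, 0.0834]
tool_rot: [0.0, 0.994, -0.11, 0.002]
wrist_force: [1.7, -6.1, 0.4]
finger_gap: 0.003
time: 18.0
eef_pos: [0.4857, 0.2668, 0.0832]
tool_rot: [0.001, 0.994, -0.11, 0.001]
wrist_force: [-2.4, -5.2, 0.7]
finger_gap: 0.005
[-2.42415843 -5.19483781  0.6929348 ] (np.float64(0.050557974350953265), np.float64(156.09909626408134))
```

View pics/t11.png

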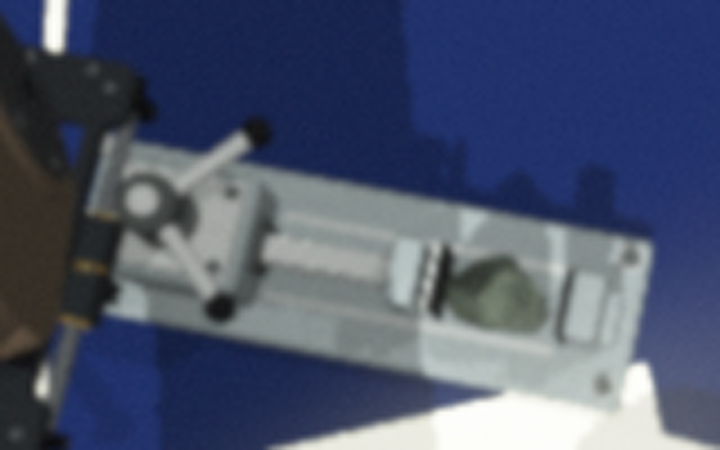

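View pics/s11.png

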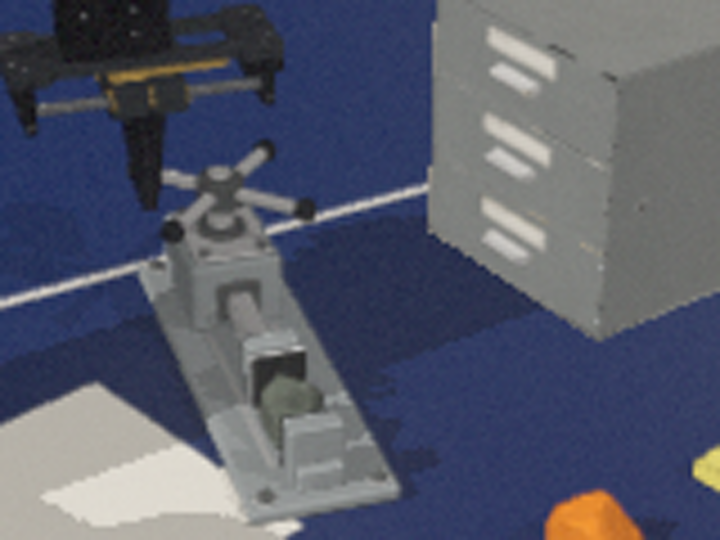

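The jaw is now pushing the rock, with a few mm left to the fixed jaw. The next spoke's ball is at (220,305), about -134°. Lifting over to the third spoke.

```bash
python3 -m creep '[[[-0.001,-0.003,0.005],[0,0,0]],[[-0.001,-0.004,0.025],[0,0,0]],[[-0.001,-0.005,0.045],[0,0,0]],[[-0.001,-0.02,0.05],[0,0,0]],[[0.005,-0.045,0.05],[0,0,0]],[[0.012,-0.065,0.05],[0,0,0]],[[0.020,-0.075,0.05],[0,0,0]],[[0.021,-0.076,0.05],[0,0,0]]]'
python3 -m creep '[[[0,0,0],[0,0,0]],[[0,0,-0.015],[0,0,0]],[[0,0,-0.03],[0,0,0]],[[0,0,-0.045],[0,0,0]],[[0,0,-0.05],[0,0,0]],[[0,0,-0.05],[0,0,0]]]'
python3 - <<'E'
from wp import *
e=arm.sense();print(e["wrist_force"],inv(e["eef_pos"]))
e=e["eef_pos"]
for a in range(-105,-190,-5):print(a, (pos(a)-e[:2]).round(4))
E
```

```text
time: 19.1
eef_pos: [0.5073, 0.1904, 0.1329]
tool_rot: [0.001, 0.994, -0.11, 0.001]
wrist_force: [-1.2, 0.5, 0.2]
finger_gap: 0.005
time: 19.85
eef_pos: [0.5072, 0.1904, 0.0825]
tool_rot: [0.001, 0.994, -0.11, 0.001]
wrist_force: [-0.2, -0.5, 0.7]
finger_gap: 0.003
[-0.16091613 -0.53457464  0.72080851] (np.float64(0.05040961330574883), np.float64(-100.35904283881418))
-105 [-0.0035  0.0021]
-110 [-0.0073  0.0042]
-115 [-0.0109  0.0067]
-120 [-0.0142  0.0095]
-125 [-0.0173  0.0126]
-130 [-0.0202  0.0159]
-135 [-0.0227  0.0195]
-140 [-0.0249  0.0232]
-145 [-0.0268  0.0272]
-150 [-0.0283  0.0313]
-155 [-0.0294  0.0355]
-160 [-0.0302  0.0398]
-165 [-0.0306  0.0441]
-170 [-0.0306  0.0485]
-175 [-0.0303  0.0528]
-180 [-0.0295  0.0571]
-185 [-0.0284  0.0613]
```

```bash
python3 -m creep '[[[-0.0035,0.002,0],[0,0,0]],[[-0.007,0.004,0],[0,0,0]],[[-0.011,0.0065,0],[0,0,0]],[[-0.014,0.0095,0],[0,0,0]],[[-0.0175,0.0125,0],[0,0,0]],[[-0.020,0.016,0],[0,0,0]],[[-0.020,0.016,0],[0,0,0]]]'
cat > st.py <<'E'
from wp import *
def go():
    s=[];
    for i in range(3):
        e=arm.sense();s.append(e["wrist_force"])
    e=arm.sense()["eef_pos"];r,a=inv(e)
    t=np.radians(a)+p[2];F=np.mean(s,0)
    # tangential (ccw dir) push resistance, moment about hub
    rr=e[:2]-H[:2]; print("t",round(arm.sense()["time"],2),"ang",round(a,1),"r",round(r,4),"F",F.round(2),"M",round(rr[0]*F[1]-rr[1]*F[0],3))
    for b in (5,10,15,20):print(-b,(pos(a-b)-e[:2]).round(4))
go()
E
python3 st.py
```

```text
time: 20.72
eef_pos: [0.4874, 0.2066, 0.0828]
tool_rot: [0.001, 0.994, -0.11, 0.001]
wrist_force: [2.5, -1.9, 0.6]
finger_gap: 0.006
t 20.73 ang -130.0 r 0.0495 F [ 2.51 -1.88  0.65] M 0.15
-5 [-0.0029  0.0033]
-10 [-0.0051  0.007 ]
-15 [-0.007  0.011]
-20 [-0.0085  0.015 ]
```

```bash
python3 -m creep '[[[-0.001,0.0015,0],[0,0,0]],[[-0.003,0.0035,0],[0,0,0]],[[-0.004,0.005,0],[0,0,0]],[[-0.005,0.007,0],[0,0,0]]]'; python3 st.py
python3 -m creep '[[[-0.001,0.002,0],[0,0,0]],[[-0.002,0.004,0],[0,0,0]],[[-0.0025,0.006,0],[0,0,0]],[[-0.003,0.008,0],[0,0,0]]]'; python3 st.py
```

```text
time: 21.22
eef_pos: [0.4827, 0.2135, 0.0829]
tool_rot: [0.001, 0.994, -0.11, 0.002]
wrist_force: [3.7, -4.0, -0.3]
finger_gap: 0.008
t 21.23 ang -139.6 r 0.0497 F [ 3.73 -4.02 -0.27] M 0.264
-5 [-0.0022  0.0038]
-10 [-0.0037  0.0079]
-15 [-0.0049  0.0121]
-20 [-0.0057  0.0163]
time: 21.72
eef_pos: [0.4798, 0.2213, 0.0829]
tool_rot: [0.001, 0.994, -0.11, 0.002]
wrist_force: [3.2, -4.1, 0.8]
finger_gap: 0.005
t 21.73 ang -149.3 r 0.0493 F [ 3.16 -4.09  0.76] M 0.241
-5 [-0.0019  0.004 ]
-10 [-0.0027  0.0083]
-15 [-0.0031  0.0126]
-20 [-0.0032  0.017 ]
```

```bash
python3 -m creep '[[[-0.001,0.002,0],[0,0,0]],[[-0.0015,0.004,0],[0,0,0]],[[-0.002,0.006,0],[0,0,0]],[[-0.0025,0.008,0],[0,0,0]]]'; python3 st.py
python3 - <<'E'
from wp import *
t=arm.snapshot("top");save(t,"t12.png",(170,140,330,240),4.5)
E
```

```text
time: 22.22
eef_pos: [0.4771, 0.2291, 0.0828]
tool_rot: [0.001, 0.994, -0.11, 0.002]
wrist_force: [1.7, -4.3, -0.2]
finger_gap: 0.004
t 22.23 ang -158.8 r 0.05 F [ 1.73 -4.32 -0.22] M 0.227
-5 [-0.0005  0.0043]
-10 [-0.0006  0.0087]
-15 [-0.0003  0.0131]
-20 [0.0003 0.0174]
```

View pics/t12.png

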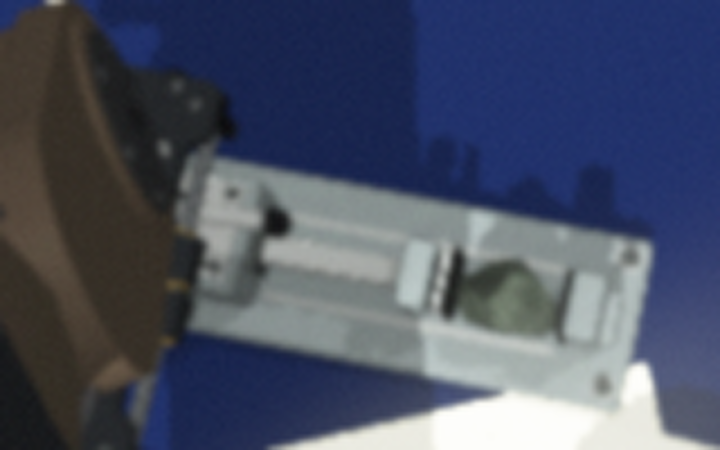

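Top crop: the rock spans x 460–555, almost at the fixed jaw face at about 565. Small steps from here, watching the moment.

```bash
python3 -m creep '[[[0,0.002,0],[0,0,0]],[[-0.0005,0.0035,0],[0,0,0]],[[-0.0005,0.005,0],[0,0,0]]]'; python3 st.py
python3 -m creep '[[[0,0.002,0],[0,0,0]],[[0,0.0035,0],[0,0,0]],[[0,0.005,0],[0,0,0]]]'; python3 st.py
```

```text
time: 22.65
eef_pos: [0.4764, 0.2342, 0.0828]
tool_rot: [0.001, 0.994, -0.11, 0.002]
wrist_force: [2.4, -6.6, 0.6]
finger_gap: 0.005
t 22.65 ang -164.6 r 0.0502 F [ 2.37 -6.63  0.6 ] M 0.339
-5 [0.0001 0.0044]
-10 [0.0004 0.0087]
-15 [0.0011 0.013 ]
-20 [0.0022 0.0173]
time: 23.02
eef_pos: [0.4762, 0.2389, 0.0827]
tool_rot: [0.002, 0.994, -0.11, 0.001]
wrist_force: [1.0, -5.6, 0.8]
finger_gap: 0.003
t 23.02 ang 190.0 r 0.0504 F [ 0.99 -5.58  0.81] M 0.279
-5 [0.0007 0.0043]
-10 [0.0015 0.0086]
-15 [0.0026 0.0129]
-20 [0.004 0.017]
```

```bash
python3 -m creep '[[[0,0.001,0],[0,0,0]],[[0.0003,0.0025,0],[0,0,0]],[[0.0005,0.004,0],[0,0,0]]]'; python3 st.py
```

```text
time: 23.4
eef_pos: [0.4763, 0.2425, 0.0826]
tool_rot: [0.002, 0.994, -0.11, 0.001]
wrist_force: [1.4, -7.5, 0.8]
finger_gap: 0.003
t 23.4 ang 185.9 r 0.0505 F [ 1.36 -7.49  0.79] M 0.368
-5 [0.0011 0.0043]
-10 [0.0022 0.0085]
-15 [0.0036 0.0126]
-20 [0.0054 0.0166]
```

```bash
python3 -m creep '[[[0.0005,0.0015,0],[0,0,0]],[[0.001,0.003,0],[0,0,0]],[[0.001,0.003,0],[0,0,0]]]'; python3 st.py
python3 -m creep '[[[0.0005,0.0015,0],[0,0,0]],[[0.001,0.003,0],[0,0,0]],[[0.001,0.003,0],[0,0,0]]]'; python3 st.py
```

```text
time: 23.78
eef_pos: [0.477, 0.2451, 0.0825]
tool_rot: [0.002, 0.994, -0.11, 0.0]
wrist_force: [1.7, -5.4, 2.4]
finger_gap: 0.004
t 23.77 ang 182.8 r 0.0502 F [ 1.66 -5.41  2.39] M 0.254
-5 [0.0011 0.0042]
-10 [0.0024 0.0084]
-15 [0.004  0.0125]
-20 [0.006  0.0163]
time: 24.15
eef_pos: [0.4775, 0.2476, 0.0825]
tool_rot: [0.003, 0.994, -0.11, -0.0]
wrist_force: [1.0, -7.7, 2.2]
finger_gap: 0.002
t 24.15 ang 180.0 r 0.0501 F [ 1.02 -7.74  2.22] M 0.369
-5 [0.0012 0.0042]
-10 [0.0027 0.0083]
-15 [0.0045 0.0123]
-20 [0.0067 0.016 ]
```

```bash
python3 -m creep '[[[0.0005,0.0015,0],[0,0,0]],[[0.001,0.003,0],[0,0,0]],[[0.001,0.003,0],[0,0,0]]]'; python3 st.py
python3 - <<'E'
from wp import *
t=arm.snapshot("top");save(t,"t13.png",(170,140,330,240),4.5)
t=arm.snapshot("scene");save(t,"s13.png",(230,120,390,240),4.5)
E
```

```text
time: 24.52
eef_pos: [0.4779, 0.2499, 0.0824]
tool_rot: [0.004, 0.994, -0.11, -0.001]
wrist_force: [1.2, -8.1, 1.9]
finger_gap: -0.0
t 24.52 ang 177.3 r 0.0503 F [ 1.15 -8.09  1.94] M 0.378
-5 [0.0016 0.0041]
-10 [0.0033 0.0081]
-15 [0.0053 0.012 ]
-20 [0.0076 0.0157]
```

View pics/t13.png

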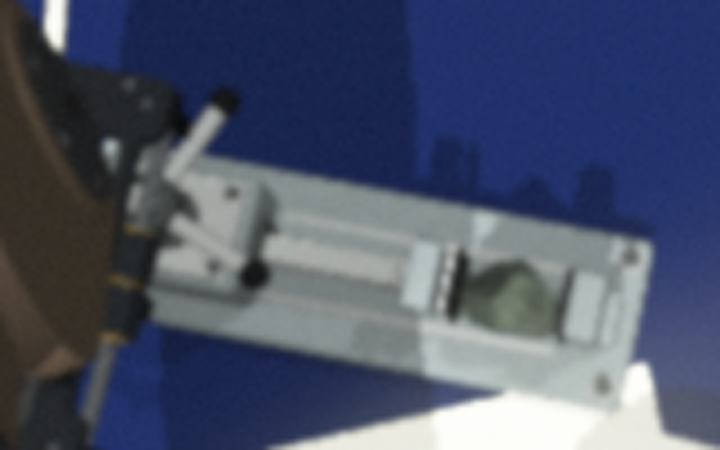

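View pics/s13.png

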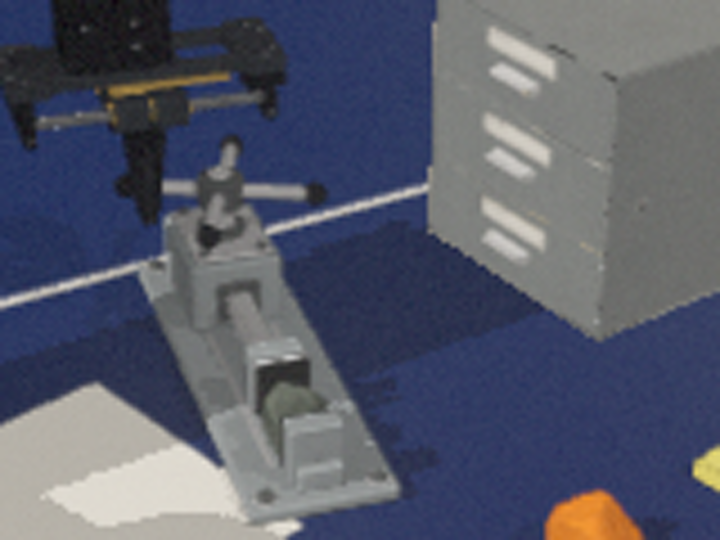

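Top crop: the rock spans x 462–558 and now bridges both jaw faces, with the moment rising to 0.38 N m. Continuing in 2–3 mm steps.

```bash
python3 -m creep '[[[0.0005,0.0015,0],[0,0,0]],[[0.001,0.003,0],[0,0,0]],[[0.001,0.003,0],[0,0,0]]]'; python3 st.py
```

```text
time: 25.0
eef_pos: [0.4781, 0.2521, 0.0823]
tool_rot: [0.004, 0.994, -0.11, -0.002]
wrist_force: [-0.2, -9.3, 3.8]
finger_gap: 0.004
t 25.0 ang 174.8 r 0.0507 F [-0.23 -9.26  3.85] M 0.451
-5 [0.0021 0.0039]
-10 [0.004  0.0079]
-15 [0.0061 0.0116]
-20 [0.0086 0.0152]
```

```bash
python3 -m creep '[[[0.0005,0.0015,0],[0,0,0]],[[0.001,0.003,0],[0,0,0]],[[0.001,0.003,0],[0,0,0]]]'; python3 st.py
```

```text
time: 25.38
eef_pos: [0.4783, 0.2542, 0.0821]
tool_rot: [0.005, 0.994, -0.11, -0.003]
wrist_force: [0.1, -9.6, 2.6]
finger_gap: 0.007
t 25.38 ang 172.5 r 0.0512 F [ 0.07 -9.62  2.61] M 0.462
-5 [0.0027 0.0036]
-10 [0.0047 0.0075]
-15 [0.0071 0.0112]
-20 [0.0097 0.0147]
```

```bash
python3 -m creep '[[[0.001,0.0015,0],[0,0,0]],[[0.002,0.003,0],[0,0,0]],[[0.002,0.003,0],[0,0,0]]]'; python3 st.py
```

```text
time: 25.75
eef_pos: [0.4793, 0.2562, 0.082]
tool_rot: [0.006, 0.994, -0.11, -0.004]
wrist_force: [-0.5, -9.8, 3.4]
finger_gap: 0.005
t 25.75 ang 170.0 r 0.0509 F [-0.53 -9.81  3.39] M 0.473
-5 [0.0027 0.0036]
-10 [0.0049 0.0074]
-15 [0.0073 0.011 ]
-20 [0.0101 0.0143]
```

```bash
python3 -m creep '[[[0.001,0.001,0],[0,0,0]],[[0.0015,0.0025,0],[0,0,0]],[[0.0015,0.0025,0],[0,0,0]]]'; python3 st.py
```

```text
time: 26.12
eef_pos: [0.4796, 0.2577, 0.0819]
tool_rot: [0.008, 0.994, -0.11, -0.005]
wrist_force: [-1.1, -9.9, 3.8]
finger_gap: 0.004
t 26.12 ang 168.3 r 0.0513 F [-1.08 -9.86  3.78] M 0.485
-5 [0.0031 0.0034]
-10 [0.0054 0.0071]
-15 [0.008  0.0106]
-20 [0.0109 0.0139]
```

```bash
python3 -m creep '[[[0.001,0.001,0],[0,0,0]],[[0.002,0.003,0],[0,0,0]],[[0.002,0.003,0],[0,0,0]]]'; python3 st.py
```

```text
time: 26.5
eef_pos: [0.4805, 0.2596, 0.0818]
tool_rot: [0.009, 0.994, -0.11, -0.007]
wrist_force: [-1.1, -10.9, 5.0]
finger_gap: 0.004
t 26.5 ang 166.0 r 0.0513 F [ -1.1  -10.86   4.96] M 0.525
-5 [0.0033 0.0032]
-10 [0.0057 0.0069]
-15 [0.0084 0.0103]
-20 [0.0114 0.0134]
```

```bash
python3 -m creep '[[[0.001,0.001,0],[0,0,0]],[[0.002,0.003,0],[0,0,0]],[[0.002,0.003,0],[0,0,0]]]'; python3 st.py
```

```text
time: 26.88
eef_pos: [0.481, 0.2614, 0.0816]
tool_rot: [0.01, 0.994, -0.11, -0.008]
wrist_force: [-2.5, -10.6, 5.0]
finger_gap: 0.003
t 26.88 ang 163.9 r 0.0516 F [ -2.49 -10.62   5.01] M 0.544
-5 [0.0037 0.003 ]
-10 [0.0062 0.0065]
-15 [0.0091 0.0098]
-20 [0.0122 0.0129]
```

Measured moment is 0.54 N m: above hand-tight (0.42) and well below crushing (0.84). Backing off and lifting clear.

```bash
python3 -m creep '[[[-0.001,-0.002,0],[0,0,0]],[[-0.002,-0.005,0],[0,0,0]],[[-0.003,-0.008,0],[0,0,0]],[[-0.003,-0.008,0.01],[0,0,0]],[[-0.003,-0.008,0.03],[0,0,0]],[[-0.003,-0.008,0.06],[0,0,0]],[[-0.003,-0.008,0.09],[0,0,0]],[[-0.003,-0.008,0.11],[0,0,0]]]'
python3 -m creep '[[[0,0,0.02],[0,0,0]],[[0,-0.04,0.03],[0,0,0]],[[0,-0.09,0.03],[0,0,0]],[[0,-0.14,0.03],[0,0,0]],[[0,-0.18,0.03],[0,0,0]],[[0,-0.20,0.03],[0,0,0]],[[0,-0.20,0.03],[0,0,0]]]'
python3 - <<'E'
from wp import *
t=arm.snapshot("wrist");save(t,"w14.png")
t=arm.snapshot("top");save(t,"t14.png",(170,140,330,240),4.5)
t=arm.snapshot("scene");save(t,"s14.png",(230,120,470,300),3.3)
print(arm.sense()["time"],arm.sense()["wrist_force"])
E
```

```text
time: 27.88
eef_pos: [0.4785, 0.2537, 0.1938]
tool_rot: [0.009, 0.994, -0.11, -0.007]
wrist_force: [0.1, -0.7, 0.4]
finger_gap: 0.004
time: 28.75
eef_pos: [0.4787, 0.0528, 0.2245]
tool_rot: [0.009, 0.994, -0.111, -0.007]
wrist_force: [-0.1, -0.6, 0.7]
finger_gap: 0.007
28.9 [0.00259828 1.08358202 0.42314071]
```

View pics/w14.png

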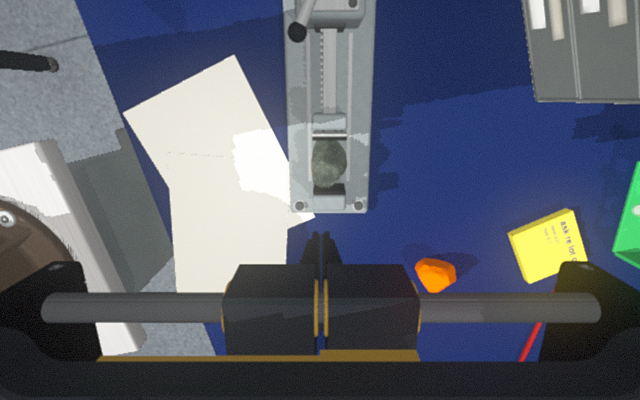

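View pics/t14.png

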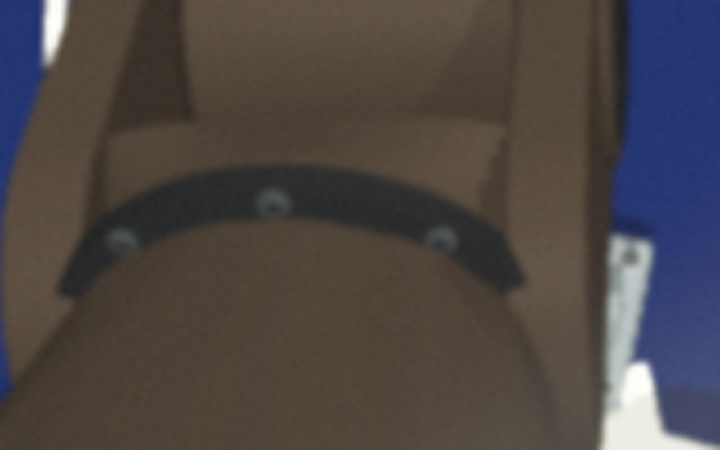

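View pics/s14.png

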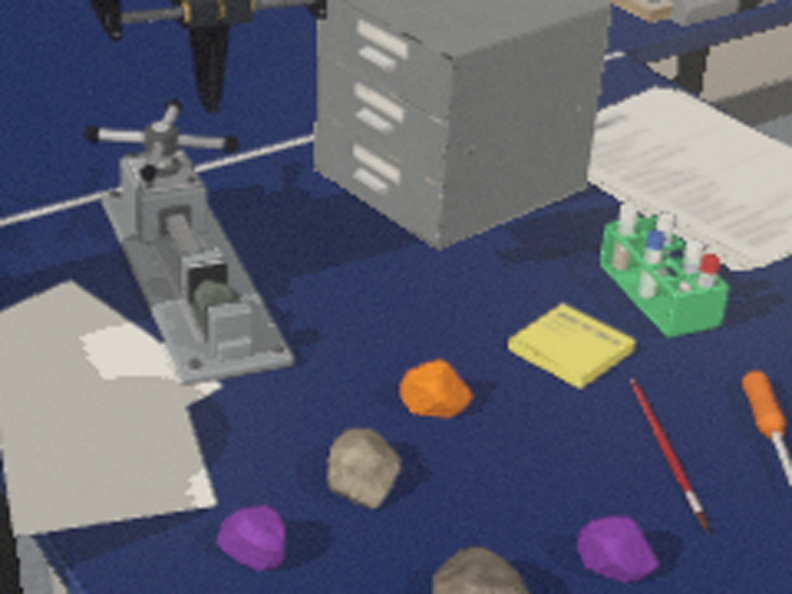

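Run:
```python
from wp import *
t=arm.snapshot("wrist");save(t,"w15.png",(270,0,390,220),2.7)
b=inv(at(t,297,31,.096));print(b)
R=lambda w:np.array([np.cos(p[2])*(w[0]-p[0])+np.sin(p[2])*(w[1]-p[1]),-np.sin(p[2])*(w[0]-p[0])+np.cos(p[2])*(w[1]-p[1])])
print(R(at(t,330,136,.053)),R(at(t,328,194,.053)))
```

```text
(np.float64(0.06174017150161535), np.float64(-117.63337868874223))
[-0.00079579 -0.05430371] [-0.00276129 -0.11607594]
```

View pics/w15.png

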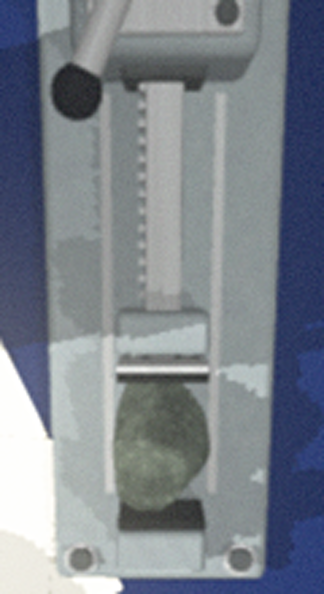

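The rock touches both black faces, and the moving jaw's pad is visibly pressed back. The spoke is at -117.6°, so the wheel is at about 5.19 rad. That leaves an unloaded gap of about 53.5 mm on a rock about 56 mm long, so the pad is squeezed about 2 mm, or roughly 40 N. The bigger rocks look unmoved and the robot is clear, so I'm handing in.

```bash
python3 -c "
from rig import arm
print(arm.finish_job(), arm.sense()['time'])"
```

```text
the job is handed in; nothing more can be done
the job is handed in; nothing more can be done
```

The smallest rock (the dark greenish one) is clamped between both jaws of the vice, and I handed the job in at about 29 s. I laid it on the bed, let go of it, and turned the wheel clockwise by pushing three spokes one after another. I did not push the moving jaw itself.

- **Tightness:** the last push measured 0.54 N m at the wheel, against 0.42 for hand-tight and 0.84 for crushing. My readings ran about 0.03 high while the wheel turned freely, so the true figure is probably nearer 0.51. The final wheel angle of about 5.19 rad implies the pad is pressed in about 2 mm, or roughly 40 N, which agrees.
- **Last pictures:** the rock touches both black jaw faces, the two bigger rocks and the look-alikes I could see look unmoved, and the robot is clear of everything. The top camera was blocked by the arm in the final view, so these checks rest on the wrist and scene cameras.
- **Small disagreements:** the vice pose fit was off by 2–3 pixels, and the moment readings scattered by about 0.05 N m during the slow tightening. The tool tilted about 1° under load, with up to 5 N of vertical rubbing on the spoke.

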